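# Pin the handle into the spring pull board and hold it out at the marker

### The job

Set the spring pull board up for a pull-and-hold: lift the beech pull handle out of its rest block and put its steel pin down right through the brass eye while the slide is still home. Then draw the slide out by that handle, without pushing on the slide with the fingers, until its blue pointer is level with the red marker. The spring pulls it back, so finish while still gripping the handle and holding the pointer level with the marker; leave the switch board, glass dome, pink disc and coin where they are.

Things in the scene. Friction and masses are not known exactly. Their poses are not given: they have to be found in the camera images.
- handle: Loose pull handle, about 85 g, upright at the start. From the bottom: steel pin 12 mm thick, 30 mm long, tip tapered to 7 mm over its last 5 mm; steel collar 26 mm wide from 30 to 34 mm; beech grip cylinder 30 mm thick from 34 to 100 mm. Origin at the centre of the pin's tip (lowest point), z up along the pin to the grip.
- rest: Fixed dark block 75 x 75 x 36 mm, left or right of the pull board, in which the handle stands: blind hole 16 mm wide, 32 mm deep in the middle of its top; the handle's collar rests on the top face (pin tip 6 mm above the shelf). Origin at the centre of its underside, z up.
- pull_board: Fixed board 335 x 135 mm, top 16 mm high; its x from -135 to +200 mm. Steel spring barrel at x +32 to +192, 68 mm high. Two aluminium rails 10 mm wide at y +29 and -29, x -125 to +30, 50 mm high. Black bumper block, 34 mm high, between them at x -120. Origin on the shelf below the eye of the slide at home. The slide is drawn out along the board's own -x (roughly to the robot), z up.
- slide: Brass eye plate 44 x 44 x 12 mm between the rails, on a steel draw rod. Upright round eye (hole) 17 mm wide right through it. Origin: centre of the eye at the plate's top face, 54 mm above the shelf; axes as the board's. With the collar seated on it the pin tip clears the base by 8 mm. Travel 90 mm along the board's -x; a spring pulls it home with 3 N at home plus 0.8 N per 10 mm drawn out.
- pointer (a point): Outer end of the blue pointer (4 mm wide bar) on the slide, over the +y rail, 35 mm to +y of the eye's centre and at the height of the plate's top; moves with the slide.
- marker: Red clip 10 mm wide along the rail, 18 mm across, top 56 mm above the shelf, screwed to the outer side of the +y rail (fixed); it is 30 to 70 mm along the board's -x from the pointer's home. Origin on the shelf, on the board's centre line, level with the middle of the clip; axes parallel to the board's.
- mark (a point): Inner end of the red clip's middle line, 35 mm to +y of the board's centre line, 54 mm above the shelf: the pointer is level with the marker when it has the same place along the board's x axis. Axes parallel to the board's.
- switch_board: Loose green plastic board 90 x 130 x 24 mm with three metal toggle switches, 55 mm high over all; bystander. Origin at the centre of its underside.
- dome: Loose clear glass dome paperweight, 73 mm in diameter, 36 mm high; bystander. Origin at the centre of its underside.
- bumpy_disc: Loose pink bumpy silicone disc, 80 mm in diameter, 14 mm high; bystander. Origin at the centre of its underside.
- spinner_coin: Loose aluminium spinner coin lying flat, 50 mm in diameter, 7 mm high; bystander. Origin at the centre of its underside.
There are look-alikes about, which are no part of the job. What is meant by the handle is not orange, and is the larger of those in its own colour.

How it is judged:
By the outcome, as a careful person would: the job done as asked, in the order asked, and still so for the second after the job is handed in, while the arm keeps its last pose, push and grip.
It also fails if it takes over 51 s, if anything falls off the work surface, if the arm or the gripper's body presses on something with over 40 N, if the wrist force passes 120 N, or if a joint passes its speed limit or range.

### The arm

A 6-joint arm with a two-finger parallel gripper is mounted at the origin on the work surface. World frame = base frame: x ahead of the robot, y to its left, z up, the work surface at z = 0. Lengths are in mm, angles in rad, forces in N, time in s.
With the tool pointing down it reaches from about 325 to 775 mm from the base axis. Payload 5.5 kg.
Tool frame: the origin (TCP) lies at the very end of the fingers, on their centre line; the grasp point (between the pads) lies env.tcp_to_grasp behind it (env.tcp_to_grasp is the distance from the TCP to the grasp point, in mm); z points along the fingers, y is the direction in which the jaws open and shut (so a half turn about z gives the same grasp; the last joint's range is limited). The gripper opens to 88 mm and grips with 3 to 60 N. Pads are 20 mm wide; open, the fingers measure 115 mm over their backs; the gripper's body (75 mm by 178 mm) begins 61 mm behind the grasp point.
Start: joints at [-0.057, 0.091, 1.231, -0, 1.82, -0.057], TCP at [600.014, -0.003, 222.631] pointing down, gripper open.
Joint ranges: [-2.87, 2.87], [-0.86, 2.18], [0.17, 2.46], [-1.51, 4.65], [0.06, 2.69], [-2.65, 2.65]. Speed limits (rad/s): [2.57, 2.57, 3.01, 3.14, 3.14, 3.14].

### API

Orientations are given as a 3x3 rotation matrix whose columns are the frame's x, y, z axes.
In Python, from station import env, vision gives the robot as it stands.
- The arm moves only by the tool send_rows, never from a script. Its argument "targets" is a list of rows, each an object with "offset": the shift along the tool's x, y, z as a fraction of full scale, a list of three; "delta_rot": the turn, a rotation vector about the tool's x, y, z as a fraction of full scale, a list of three; "hand": the closure in counts, from 0 (fully open) to 255 (shut). A call has 1 to 5 rows; each row shifts and turns the pose as measured when the row begins, along the tool's axes as they then stand; what a row does not reach is not made up. Full scale, the value 1, is 50 mm for a shift and 4 degrees for a turn. A row lasts 1/8 s, in which the tool goes at most 62.5 mm and 10.7 degrees, less where a joint would pass 70% of its speed; a pose out of reach is approached as far as the arm can. A call with a number of a shift or a turn outside -1 to 1 is refused whole. A call with a gripper value outside its range is refused whole. The fingers move at their own pace and stop on an object; the grip force is fixed at half the most. Time passes only in rows, so rows that do not move let the fingers close. It gives the time, the measured TCP pose, the force and the opening at its end, in the units of the state.
- env.observe(): the state, without advancing time (a new reading comes with each control period).
- vision.capture(name): name is "scene" or "side" or "wrist"; returns a dict with "image" (480x640x3 uint8, red, green, blue), "fovy" (degrees; the focal length in pixels is half the picture's height over the tangent of half this angle, whatever the lens; pixels are square), "cx", "cy" (the principal point, pixels), "xyz" and "orientation" of the camera in the world; the wrist camera has in their place "hand_eye" (4x4, takes a point from camera to tool coordinates, whose origin is the TCP and whose axes are the flange's). Camera axes: x right, y up, looking along -z (the intrinsics and any distortion apply to the point x, -y, -z); pixel columns grow to the right and rows downward; lengths in mm; the calibration is good to about 2 mm. A picture is of the moment at which its call begins: read the wrist's pose just before it. There is no depth.
- env.job_done(): hands the job in, once; it reports no verdict.
The state is a dict: "time": time; "joints": joint angles; "dq": joint speeds; "joint_efforts": joint torques, N m; "ee_pos": TCP position; "eef_rot": TCP orientation; "wrist_force": force on the tool from outside, world axes, zero at the start; "wrist_torque": the same for the moment, N m; "opening": finger opening in mm.
Only numpy, scipy, OpenCV 4.12 (cv2) and the standard library are available. Lean on these libraries where they do the work, as an engineer would, in place of code of your own. Each camera call takes 0.05 s, during which the arm holds its last target.

## Working session

There is one attempt and no reset: what is moved stays moved. The work goes in short steps, Python scripts to look and compute and a tool call to move; the robot and the scene stay as the last step left them, time stands still between calls to the robot, and variables do not carry over. Pictures are saved under pics/ and viewed, and the job is handed in when it is done.

Besides the shell and the picture viewer there is one more tool, called after ">>>" in YAML: its name, and indented under it one key for each argument. send_rows: Moves the arm, as the interface text tells. Its arguments: {"type":"object","properties":{"targets":{"type":"array"}},"required":["targets"]}

```bash
ls; mkdir -p pics
python3 - <<'E'
from station import env, vision
import cv2
s=env.observe();print(s, env.tcp_to_grasp)
for n in ["scene","side","wrist"]:
    c=vision.capture(n); cv2.imwrite(f"pics/{n}0.png",c["image"][:,:,::-1])
    print(n,{k:v for k,v in c.items() if k!="image"})
E
```

```text
pics
{'time': 0.0, 'joints': array([-5.66947411e-02,  9.18289067e-02,  1.23187311e+00, -7.62966079e-06,
        1.81981083e+00, -5.66988928e-02]), 'dq': array([ 0.00038285, -0.00023355, -0.00066561, -0.00030969, -0.0003315 ,
        0.00053409]), 'joint_efforts': array([-3.13584051e-04, -4.46447504e+01, -4.06449509e+01,  6.96761138e-02,
        2.93726998e-02, -1.50731516e-04]), 'ee_pos': array([5.99698353e+02, 1.59108116e-02, 2.21532040e+02]), 'eef_rot': array([[-2.18130705e-06,  9.99998162e-01, -1.91752734e-03],
       [ 9.99999995e-01,  2.37579492e-06,  1.01424116e-04],
       [ 1.01428485e-04, -1.91752711e-03, -9.99998156e-01]]), 'wrist_force': array([-0.85788864,  0.39308883,  0.83944995]), 'wrist_torque': array([-0.02240222,  0.04470041,  0.0002935 ]), 'opening': 87.42233528171289} 18.700000000000003
scene {'fovy': 57.794213518629554, 'cx': 323.3396783459433, 'cy': 241.43614910800298, 'xyz': array([ 931.39751933, -610.25554039,  634.99914722]), 'orientation': array([[ 0.89744837, -0.26474417,  0.35284124],
       [ 0.4411055 ,  0.54497405, -0.71304223],
       [-0.00351555,  0.7955588 ,  0.60586618]])}
side {'fovy': 42.171341176877, 'cx': 329.27011289271036, 'cy': 238.4261700994358, 'xyz': array([-13.36140697, 831.89797531, 966.54782537]), 'orientation': array([[-0.77419886,  0.42681605, -0.46738012],
       [-0.63285725, -0.50988616,  0.58267298],
       [ 0.01038353,  0.74688966,  0.66486692]])}
wrist {'fovy': 68.13740363426616, 'cx': 314.89293020233924, 'cy': 248.1252544886438, 'hand_eye': array([[ 2.55068320e-04,  9.64282275e-01,  2.64876628e-01,
         7.15986930e+01],
       [ 9.99999945e-01, -1.89791510e-04, -2.72035014e-04,
        -1.71431160e-01],
       [-2.12047207e-04,  2.64876683e-01, -9.64282271e-01,
        -1.62971328e+02],
       [ 0.00000000e+00,  0.00000000e+00,  0.00000000e+00,
         1.00000000e+00]])}
```

View pics/scene0.png

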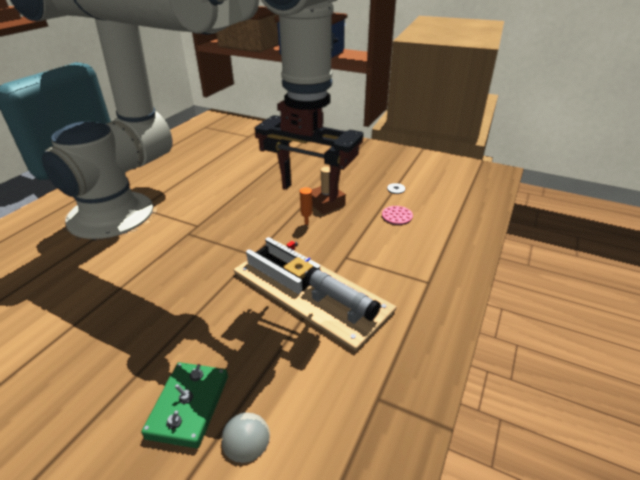

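View pics/side0.png

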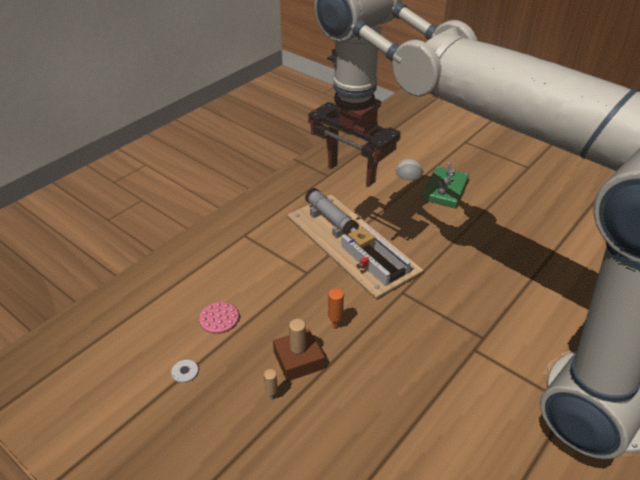

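View pics/wrist0.png

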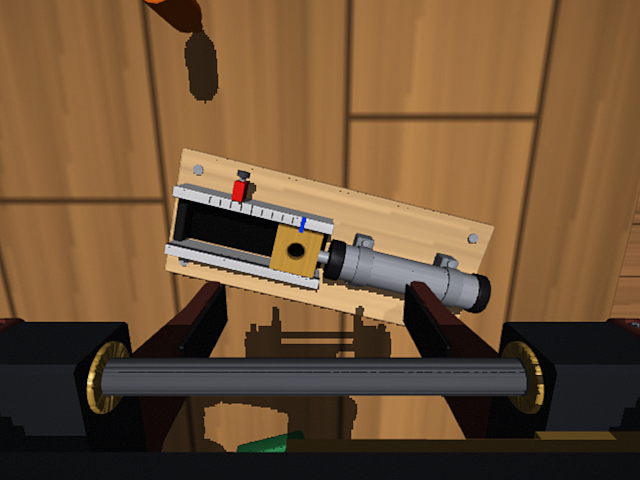

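Candidates for the handle (side view): the orange one at (336,307), the large beech one in the rest block at (298,338), and the small beech one at (270,383). By the description it is the large beech one in the block. I'll check it in a close crop and measure.

```bash
cat > h.py <<'E'
import numpy as np, cv2
from station import env, vision
def cap(n,save=None):
    s=env.observe(); c=vision.capture(n)
    if n=="wrist":
        H=np.array(c["hand_eye"]); R=s["eef_rot"]; c["orientation"]=R@H[:3,:3]; c["xyz"]=s["ee_pos"]+R@H[:3,3]
    c["f"]=240/np.tan(np.radians(c["fovy"]/2)); c["s"]=s
    if save: cv2.imwrite("pics/"+save,c["image"][:,:,::-1]); np.save("pics/"+save+".npy",np.array([c["f"],c["cx"],c["cy"],*c["xyz"],*np.ravel(c["orientation"])]))
    return c
def load(save):
    a=np.load("pics/"+save+".npy"); return dict(f=a[0],cx=a[1],cy=a[2],xyz=a[3:6],orientation=a[6:].reshape(3,3))
def ray(c,u,v):
    return c["orientation"]@np.array([(u-c["cx"])/c["f"],-(v-c["cy"])/c["f"],-1.])
def at(c,u,v,z):
    d=ray(c,u,v); return c["xyz"]+d*(z-c["xyz"][2])/d[2]
def proj(c,p):
    q=np.asarray(c["orientation"]).T@(np.asarray(p)-c["xyz"]); return c["cx"]-c["f"]*q[0]/q[2], c["cy"]+c["f"]*q[1]/q[2]
def crop(c,name,x0,y0,x1,y1,k):
    cv2.imwrite("pics/"+name,cv2.resize(c["image"][y0:y1,x0:x1,::-1],None,fx=k,fy=k,interpolation=cv2.INTER_NEAREST))
E
python3 - <<'E'
from h import *
c=cap("side","side1.png"); crop(c,"side1c.png",230,270,370,410,4)
c=cap("wrist","wrist1.png"); crop(c,"wrist1c.png",160,150,340,300,4)
E
```

```text
(no output)
```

View pics/side1c.png

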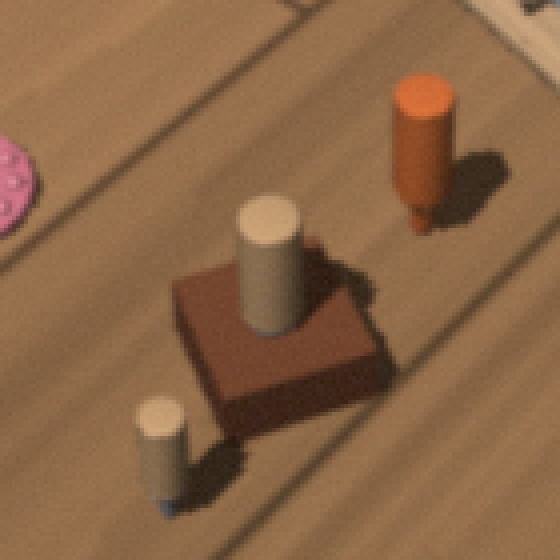

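View pics/wrist1c.png

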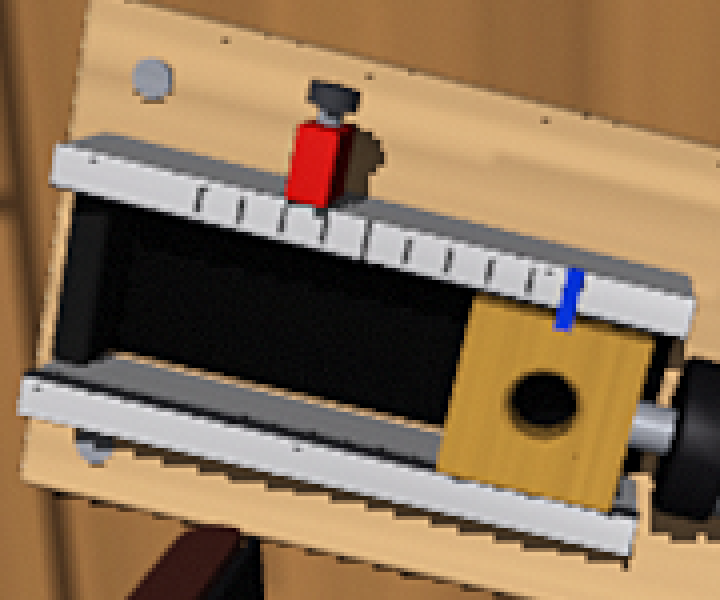

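Run:
```python
from h import *
w=load("wrist1.png"); s=load("side1.png"); sc=cap("scene","scene1.png")
g=lambda x,y:(x/4+160,y/4+150)
eye=at(w,*g(544,400),54); print("eye",eye)
pt=at(w,*g(575,270),54); mk=at(w,*g(308,203),56); print("ptr",pt,"mark",mk,pt-eye,mk-pt)
cs=[at(w,*g(*q),54) for q in [(480,292),(655,340),(612,512),(437,470)]]
print("plate",np.mean(cs,0),[np.linalg.norm(cs[i]-cs[i-1]) for i in range(4)])
# rail edges z=50 : +y rail outer/top edge ends
a=at(w,*g(55,187),50);b=at(w,*g(690,337),50)
a2=at(w,*g(20,413),50);b2=at(w,*g(630,555),50)
for p,q in((a,b),(a2,b2)): d=q-p; print("rail",np.linalg.norm(d),np.degrees(np.arctan2(d[1],d[0])))
d=cs[1]-cs[0]; print(np.degrees(np.arctan2(d[1],d[0]))); d=cs[2]-cs[3]; print(np.degrees(np.arctan2(d[1],d[0])))
h=at(s,230+270/4,270+219/4,106); print("handle",h)
# rest top corners z=36
for q in [(175,285),(225,402),(380,352),(320,238)]: print("rest",at(s,230+q[0]/4,270+q[1]/4,36))
print("scene px handle top",proj(sc,h),"eye side",proj(s,eye),"eye scene",proj(sc,eye))
print("small", at(s,230+160/4,270+415/4,70),"orange",at(s,230+425/4,270+95/4,106))
crop(sc,"scene1c.png",230,150,410,330,4)
crop(load and dict(image=cv2.imread("pics/side1.png")[:,:,::-1]),"side1d.png",280,180,430,300,5)
```

```text
eye [581.27437715 -21.20707535  54.        ]
ptr [589.03915477  10.68043659  54.        ] mark [527.32933029  26.76136733  56.        ] [7.76477763e+00 3.18875119e+01 5.68434189e-14] [-61.70982448  16.08093074   2.        ]
plate [581.74393118 -22.48606428  54.        ] [np.float64(45.96549559841305), np.float64(43.18830436078629), np.float64(44.909406338858034), np.float64(44.309648851366134)]
rail 154.257913512678 -13.559887607027928
rail 154.54847627749552 -13.957567032819393
-15.67608281444205
-14.268819485185075
handle [487.6519827 295.1256056 106.       ]
rest [536.03355623 310.7272032   36.        ]
rest [472.56730089 345.49838797  36.        ]
rest [436.35888116 278.94766462  36.        ]
rest [501.9703806  244.98283334  36.        ]
scene px handle top (np.float64(324.4975782683296), np.float64(167.83277129420537)) eye side (np.float64(360.82701876562027), np.float64(235.17640837922812)) eye scene (np.float64(297.92652149353006), np.float64(264.9885109858756))
small [471.92164365 386.39684577  70.        ] orange [481.8759284  191.07993649 106.        ]
```

View pics/scene1c.png

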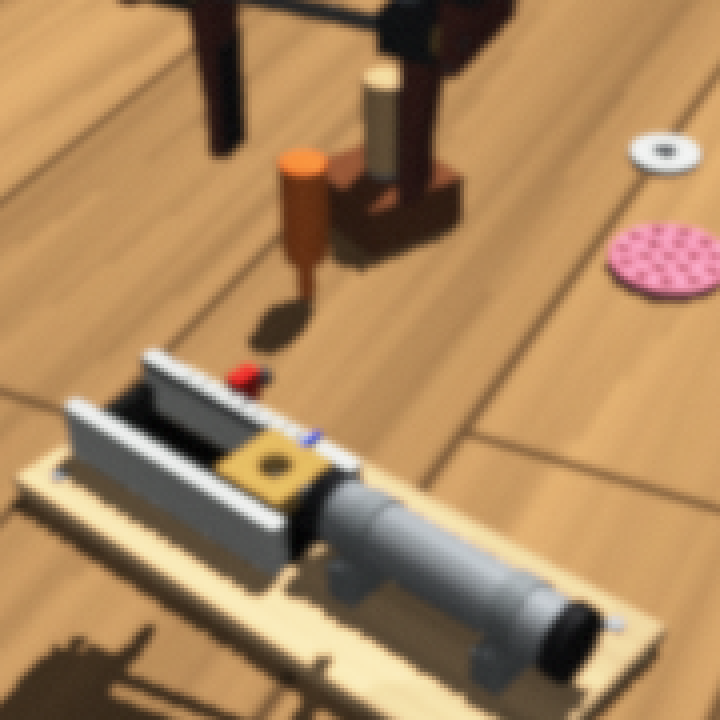

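View pics/side1d.png

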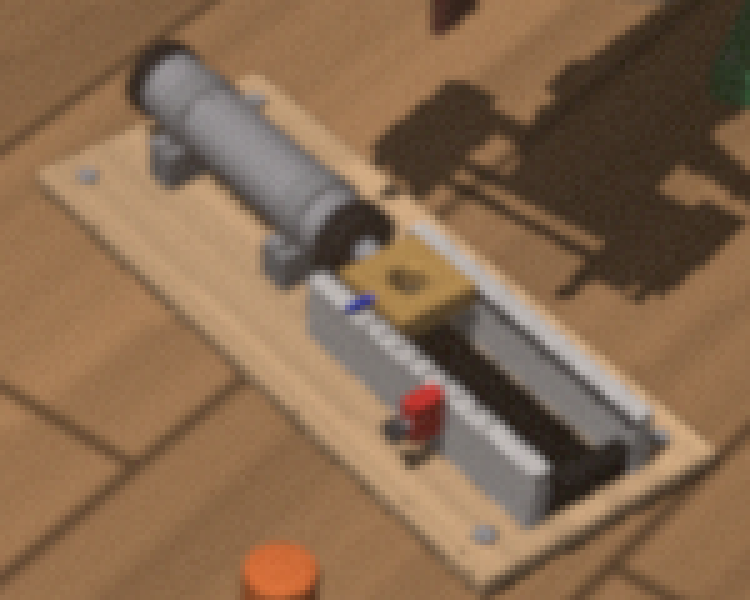

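```bash
cat >> h.py <<'E'
def tri(obs):
    A=np.zeros((3,3));b=np.zeros(3)
    for c,u,v in obs:
        d=ray(c,u,v);d/=np.linalg.norm(d);P=np.eye(3)-np.outer(d,d);A+=P;b+=P@c["xyz"]
    return np.linalg.solve(A,b)
def go(target,yaw=None,n=None):
    """prints offsets in tool axes to the target TCP; total in mm, and fraction"""
    s=env.observe();R=s["eef_rot"];d=R.T@(np.array(target,float)-s["ee_pos"])
    y=np.degrees(np.arctan2(R[1,1],R[0,1]))
    print("t",s["time"],"pos",s["ee_pos"].round(1),"yaw(tool y)",round(y,2),"tool z",R[:,2].round(4),"open",s["opening"].round(1),"F",s["wrist_force"].round(1))
    print("tool-frame mm",d.round(1),"units",(d/50).round(3))
    return d
E
python3 - <<'E'
from h import *
w=load("wrist1.png"); s=load("side1.png"); sc=load("scene1.png")
e=tri([(w,296,250),(s,361.4,236),(sc,298.5,266.2)]);print("eye",e)
h=tri([(s,297.5,324.75),(sc,325.75,168.75)]);print("handle top",h)
R0=env.observe()["eef_rot"]; p=env.observe()["ee_pos"]
print(p)
E
```

```text
eye [581.36679385 -21.89080418  51.19432999]
handle top [490.11614928 294.40476839 103.96659496]
[5.99911124e+02 1.13465525e-02 2.22258946e+02]
```

>>> send_rows:
  targets:
    - {"offset": [0.96,-0.35,0.2],"delta_rot": [0,0,0.88],"hand": 0}
    - {"offset": [0.95,-0.4,0.2],"delta_rot": [0,0,0.88],"hand": 0}
    - {"offset": [0.92,-0.45,0.2],"delta_rot": [0,0,0.88],"hand": 0}
    - {"offset": [0.9,-0.5,0.2],"delta_rot": [0,0,0.88],"hand": 0}
    - {"offset": [0.85,-0.55,0.2],"delta_rot": [0,0,0],"hand": 0}

```text
time: 0.92
ee_pos: [516.5, 245.3, 170.9]
eef_rot: [[0.259, 0.966, 0.001], [0.966, -0.259, -0.0], [0.0, 0.001, -1.0]]
wrist_force: [0.9, -0.5, -0.1]
opening: 87.7
```

Run:
```python
from h import *
go([488,295,150])
```

```text
Traceback (most recent call last):
  File "h.py", line 29, in go
    print("t",s["time"],"pos",s["ee_pos"].round(1),"yaw(tool y)",round(y,2),"tool z",R[:,2].round(4),"open",s["opening"].round(1),"F",s["wrist_force"].round(1))
                                                                                                            ^^^^^^^^^^^^^^^^^^
AttributeError: 'float' object has no attribute 'round'
```

```bash
sed -i 's/s\["opening"\].round(1)/round(s["opening"],1)/' h.py
python3 - <<'E'
from h import *
c=cap("wrist","wrist2.png"); go([488,295,150])
E
```

```text
t 0.975 pos [513.7 250.7 169.1] yaw(tool y) -14.69 tool z [-0.0027  0.0028 -1.    ] open 88.2 F [-2.2  3.4 -1.5]
tool-frame mm [ 36.4 -36.   19.3] units [ 0.727 -0.72   0.386]
```

View pics/wrist2.png

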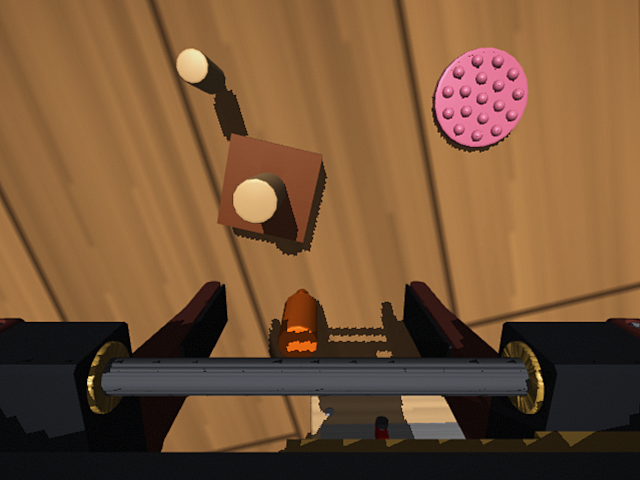

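Run:
```python
from h import *
c=load("wrist2.png"); s=load("side1.png"); sc=load("scene1.png")
print(at(c,255,201,106), tri([(c,255,201),(s,297.5,324.75),(sc,325.75,168.75)]))
print("rest",[at(c,*q,36)[:2].round(1) for q in [(233,135),(322,153),(304,243),(218,223)]], at(c,*np.mean([(233,135),(322,153),(304,243),(218,223)],axis=0),36))
```

```text
[489.93734496 294.21435454 106.        ] [489.92962525 294.28409179 104.06725268]
rest [array([475.1, 343. ]), array([540.3, 311.1]), array([506.2, 242.2]), array([440. , 278.2])] [490.72752597 294.85953249  36.        ]
```

>>> send_rows:
  targets:
    - {"offset": [0.7,-0.68,0.4],"delta_rot": [0,0,0],"hand": 0}
    - {"offset": [0,0,0.2],"delta_rot": [0,0,0],"hand": 0}

```text
time: 1.23
ee_pos: [488.4, 296.0, 138.9]
eef_rot: [[0.251, 0.968, -0.002], [0.968, -0.251, 0.003], [0.003, -0.003, -1.0]]
wrist_force: [0.3, -0.7, -0.4]
opening: 87.5
```

Run:
```python
from h import *
c=cap("wrist","wrist3.png"); go([490,294.3,55])
```

```text
t 1.275 pos [489.1 294.3 137.9] yaw(tool y) -14.62 tool z [-0.0021  0.0019 -1.    ] open 87.6 F [ 0.9  0.3 -1.5]
tool-frame mm [ 0.1  1.1 82.9] units [0.002 0.021 1.659]
```

View pics/wrist3.png

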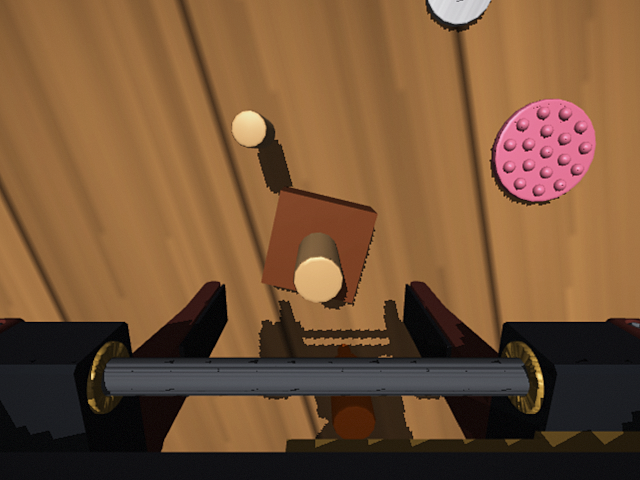

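>>> send_rows:
  targets:
    - {"offset": [0,0,0.7],"delta_rot": [0,0,0],"hand": 0}
    - {"offset": [0,0,0.7],"delta_rot": [0,0,0],"hand": 0}
    - {"offset": [0,0,0.15],"delta_rot": [0,0,0],"hand": 0}

```text
time: 1.65
ee_pos: [491.9, 291.9, 61.0]
eef_rot: [[0.255, 0.967, 0.002], [0.967, -0.255, 0.002], [0.003, 0.002, -1.0]]
wrist_force: [0.5, -1.2, 0.6]
opening: 88.1
```

Run:
```python
from h import *
c=load("wrist3.png"); print(at(c,318,279,106))
c=cap("wrist","wrist4.png"); go([490,294.3,55])
c=cap("side","side4.png");crop(c,"side4c.png",210,220,390,400,4)
```

```text
[489.89578221 294.68215617 106.        ]
t 1.7 pos [492.2 292.1  61.4] yaw(tool y) -14.76 tool z [ 0.0031  0.0025 -1.    ] open 88.1 F [-0.1 -1.1 -0.1]
tool-frame mm [ 1.6 -2.8  6.4] units [ 0.031 -0.055  0.128]
```

View pics/side4c.png

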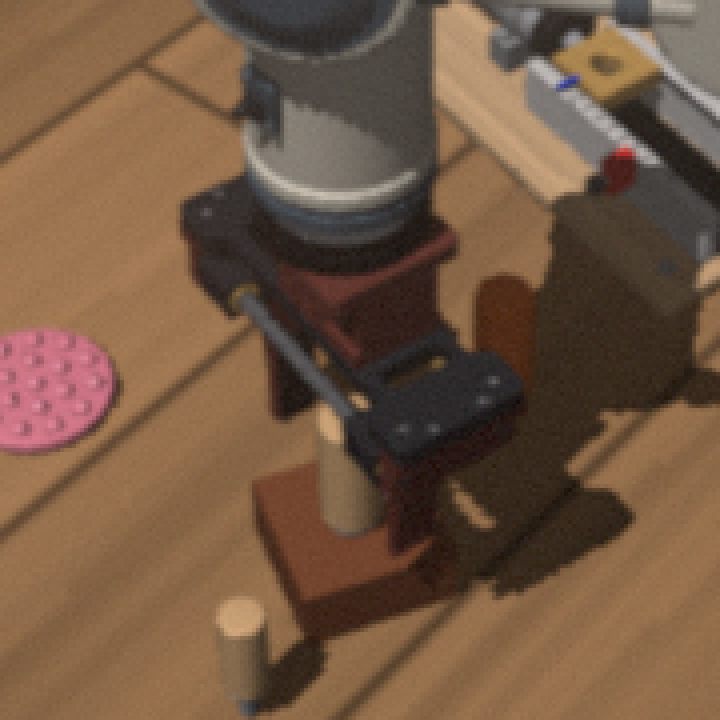

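View pics/wrist4.png

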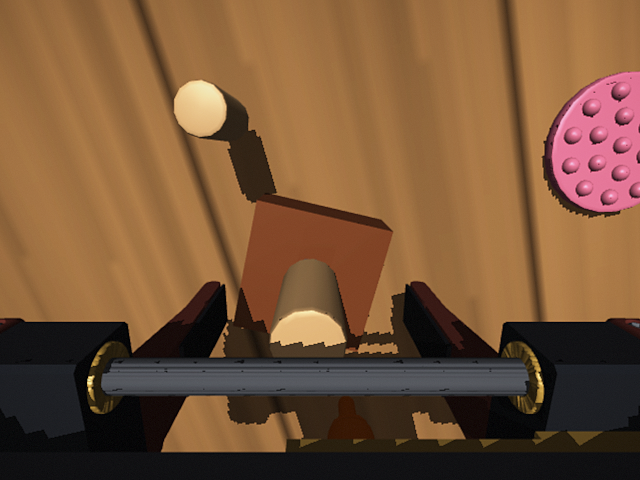

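>>> send_rows:
  targets:
    - {"offset": [0.04,-0.06,0.09],"delta_rot": [0,0,0],"hand": 0}
    - {"offset": [0,0,0],"delta_rot": [0,0,0],"hand": 0}

```text
time: 2.0
ee_pos: [492.0, 295.6, 61.7]
eef_rot: [[0.256, 0.967, 0.009], [0.967, -0.256, 0.006], [0.008, 0.007, -1.0]]
wrist_force: [-0.1, -0.3, -0.3]
opening: 87.9
```

Run:
```python
from h import *
go([490,294.4,57])
```

```text
t 2.0 pos [492.  295.6  61.7] yaw(tool y) -14.82 tool z [ 0.0088  0.0057 -0.9999] open 87.9 F [-0.1 -0.3 -0.3]
tool-frame mm [-1.7 -1.7  4.6] units [-0.035 -0.034  0.093]
```

>>> send_rows:
  targets:
    - {"offset": [-0.03,-0.03,0.1],"delta_rot": [0,0,0],"hand": 0}

```text
time: 2.12
ee_pos: [491.1, 295.0, 58.1]
eef_rot: [[0.256, 0.967, 0.011], [0.967, -0.256, 0.007], [0.01, 0.009, -1.0]]
wrist_force: [0.3, 0.0, -0.2]
opening: 87.7
```

Run:
```python
from h import *
for i in range(6):
    go([490,294.4,57]); vision.capture("wrist")
```

```text
t 2.125 pos [491.1 295.   58.1] yaw(tool y) -14.81 tool z [ 0.0114  0.0069 -0.9999] open 87.7 F [ 0.3  0.  -0.2]
tool-frame mm [-0.8 -0.9  1.1] units [-0.017 -0.018  0.022]
t 2.175 pos [490.3 294.6  56.8] yaw(tool y) -14.81 tool z [ 0.0095  0.006  -0.9999] open 87.5 F [ 0.5 -0.2 -0.7]
tool-frame mm [-0.3 -0.2 -0.2] units [-0.005 -0.004 -0.004]
t 2.225 pos [490.  294.5  56.6] yaw(tool y) -14.81 tool z [ 0.0088  0.0056 -0.9999] open 87.7 F [ 0.2  0.4 -0.3]
tool-frame mm [-0.1 -0.  -0.4] units [-0.003 -0.    -0.009]
t 2.275 pos [490.1 294.5  56.6] yaw(tool y) -14.81 tool z [ 0.0088  0.0056 -0.9999] open 87.9 F [-0.6 -0.6  0.7]
tool-frame mm [-0.2 -0.  -0.4] units [-0.003 -0.001 -0.008]
t 2.325 pos [490.2 294.6  56.7] yaw(tool y) -14.81 tool z [ 0.0089  0.0056 -0.9999] open 87.8 F [ 0.1  0.5 -0.3]
tool-frame mm [-0.2 -0.1 -0.3] units [-0.004 -0.002 -0.007]
t 2.375 pos [490.2 294.6  56.7] yaw(tool y) -14.81 tool z [ 0.0089  0.0057 -0.9999] open 88.2 F [-0.1 -0.1 -0.1]
tool-frame mm [-0.2 -0.2 -0.3] units [-0.004 -0.003 -0.006]
```

>>> send_rows:
  targets:
    - {"offset": [0,0,0],"delta_rot": [0.1,-0.11,0],"hand": 0}
    - {"offset": [0,0,0],"delta_rot": [0,0,0],"hand": 0}

```text
time: 2.68
ee_pos: [490.3, 294.6, 56.8]
eef_rot: [[0.256, 0.967, -0.0], [0.967, -0.256, -0.0], [-0.0, -0.0, -1.0]]
wrist_force: [-0.0, -0.2, -0.3]
opening: 88.0
```

>>> send_rows:
  targets:
    - {"offset": [0,0,0],"delta_rot": [0,0,0],"hand": 255}
    - {"offset": [0,0,0],"delta_rot": [0,0,0],"hand": 255}
    - {"offset": [0,0,0],"delta_rot": [0,0,0],"hand": 255}
    - {"offset": [0,0,0],"delta_rot": [0,0,0],"hand": 255}
    - {"offset": [0,0,0],"delta_rot": [0,0,0],"hand": 255}

```text
time: 3.3
ee_pos: [490.3, 294.6, 56.8]
eef_rot: [[0.256, 0.967, -0.0], [0.967, -0.256, -0.0], [-0.0, -0.0, -1.0]]
wrist_force: [0.0, 0.0, -0.5]
opening: 41.1
```

Run:
```python
from h import *
print(env.observe()["eef_rot"].round(4))
go([490,294.4,57]);cap("side");go([490,294.4,57])
```

```text
[[ 2.555e-01  9.668e-01 -4.000e-04]
 [ 9.668e-01 -2.555e-01 -4.000e-04]
 [-5.000e-04 -3.000e-04 -1.000e+00]]
t 3.3 pos [490.3 294.6  56.8] yaw(tool y) -14.8 tool z [-4.e-04 -4.e-04 -1.e+00] open 41.1 F [ 0.   0.  -0.5]
tool-frame mm [-0.3 -0.2 -0.2] units [-0.006 -0.005 -0.005]
t 3.35 pos [490.3 294.6  56.8] yaw(tool y) -14.81 tool z [-3.e-04 -3.e-04 -1.e+00] open 37.3 F [-0.5  0.8 -1. ]
tool-frame mm [-0.3 -0.3 -0.2] units [-0.007 -0.005 -0.004]
```

>>> send_rows:
  targets:
    - {"offset": [0,0,0],"delta_rot": [0,0,0],"hand": 255}
    - {"offset": [0,0,0],"delta_rot": [0,0,0],"hand": 255}
    - {"offset": [0,0,0],"delta_rot": [0,0,0],"hand": 255}
    - {"offset": [0,0,-0.2],"delta_rot": [0,0,0],"hand": 255}
    - {"offset": [0,0,-0.3],"delta_rot": [0,0,0],"hand": 255}

```text
time: 3.98
ee_pos: [489.4, 294.2, 81.4]
eef_rot: [[0.256, 0.967, -0.003], [0.967, -0.256, -0.002], [-0.003, -0.003, -1.0]]
wrist_force: [0.6, 0.4, -1.6]
opening: 29.6
```

Run:
```python
from h import *
go([490,294.4,120]);c=cap("side","side5.png");crop(c,"side5c.png",230,220,370,360,4);go([490,294.4,120])
```

```text
t 3.975 pos [489.4 294.2  81.4] yaw(tool y) -14.81 tool z [-0.0033 -0.0019 -1.    ] open 29.6 F [ 0.6  0.4 -1.6]
tool-frame mm [  0.3   0.4 -38.6] units [ 0.005  0.008 -0.772]
t 4.025 pos [490.5 294.8  84.4] yaw(tool y) -14.81 tool z [ 4.e-04  1.e-04 -1.e+00] open 29.8 F [ 0.3 -0.5  0.8]
tool-frame mm [ -0.5  -0.4 -35.6] units [-0.01  -0.008 -0.711]
```

View pics/side5c.png

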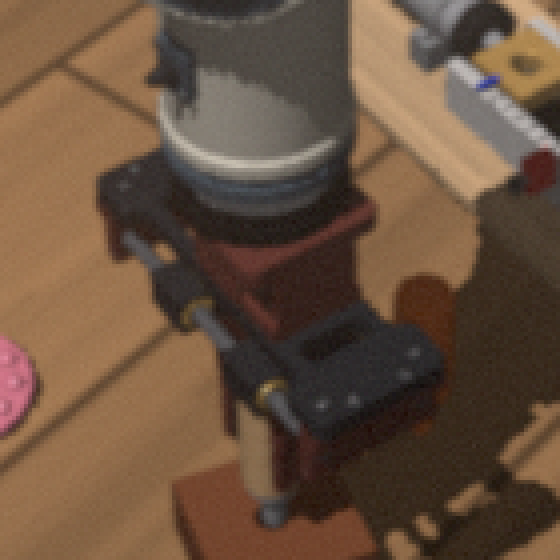

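>>> send_rows:
  targets:
    - {"offset": [0,0,-0.8],"delta_rot": [0,0,0],"hand": 255}
    - {"offset": [0,0,-0.8],"delta_rot": [0,0,0],"hand": 255}
    - {"offset": [0,0,-0.5],"delta_rot": [0,0,0],"hand": 255}
    - {"offset": [-0.4,0.2,0],"delta_rot": [0,0,0],"hand": 255}
    - {"offset": [-0.8,0.42,0],"delta_rot": [0,0,0],"hand": 255}

```text
time: 4.65
ee_pos: [505.5, 230.3, 197.9]
eef_rot: [[0.251, 0.968, 0.006], [0.968, -0.251, 0.003], [0.005, 0.005, -1.0]]
wrist_force: [0.4, -0.1, -0.4]
opening: 29.9
```

>>> send_rows:
  targets:
    - {"offset": [-0.8,0.42,0],"delta_rot": [0,0,0],"hand": 255}
    - {"offset": [-0.8,0.42,0],"delta_rot": [0,0,0],"hand": 255}
    - {"offset": [-0.8,0.42,0],"delta_rot": [0,0,0],"hand": 255}
    - {"offset": [-0.8,0.42,0],"delta_rot": [0,0,0],"hand": 255}
    - {"offset": [-0.8,0.42,0],"delta_rot": [0,0,0],"hand": 255}

```text
time: 5.28
ee_pos: [558.9, 4.1, 203.2]
eef_rot: [[0.249, 0.968, 0.015], [0.969, -0.249, 0.005], [0.008, 0.013, -1.0]]
wrist_force: [-0.1, 0.5, -0.8]
opening: 29.6
```

Run:
```python
from h import *
go([572,-55,150]);
```

```text
t 5.275 pos [558.9   4.1 203.2] yaw(tool y) -14.41 tool z [ 0.0146  0.0045 -0.9999] open 29.6 F [-0.1  0.5 -0.8]
tool-frame mm [-54.4  26.7  53.1] units [-1.088  0.533  1.062]
```

>>> send_rows:
  targets:
    - {"offset": [-0.6,0.3,0.5],"delta_rot": [0,0,0],"hand": 255}
    - {"offset": [-0.4,0.2,0.4],"delta_rot": [0.1,-0.06,0],"hand": 255}
    - {"offset": [0,0,0.1],"delta_rot": [0.1,-0.06,0],"hand": 255}
    - {"offset": [0,0,0],"delta_rot": [0,0,0],"hand": 255}

```text
time: 5.78
ee_pos: [572.9, -55.2, 156.0]
eef_rot: [[0.254, 0.967, 0.004], [0.967, -0.254, -0.001], [0.0, 0.004, -1.0]]
wrist_force: [0.5, 0.5, -0.6]
opening: 29.8
```

Run:
```python
from h import *
cap("scene","scene6.png")
go([572,-55,150]);c=cap("wrist","wrist6.png"); print(c["s"]["eef_rot"].round(4))
```

```text
t 5.825 pos [573.  -55.1 156.3] yaw(tool y) -14.68 tool z [ 0.0048 -0.0013 -1.    ] open 29.7 F [-0.5  0.2 -1.1]
tool-frame mm [-0.1 -1.   6.3] units [-0.003 -0.021  0.127]
[[ 0.2534  0.9674  0.0048]
 [ 0.9674 -0.2534 -0.0013]
 [-0.      0.0049 -1.    ]]
```

View pics/wrist6.png

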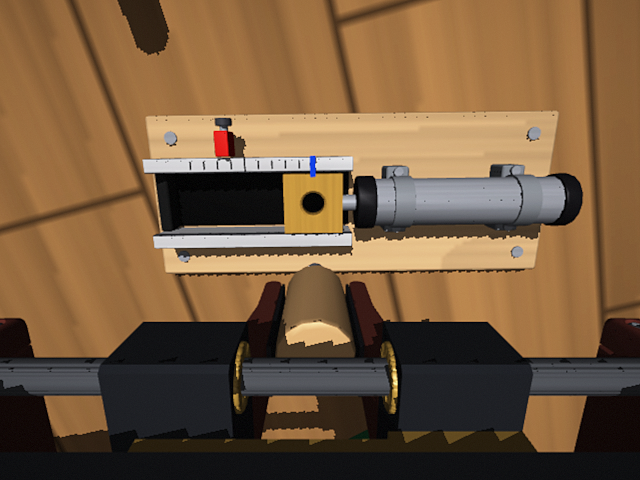

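View pics/scene6.png

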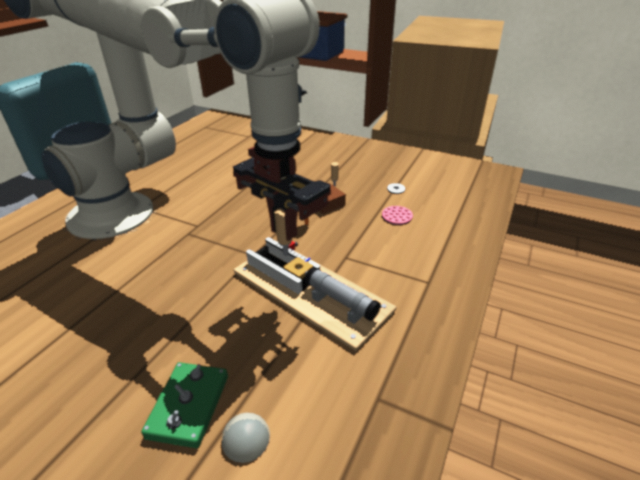

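Run:
```python
from h import *
im=cv2.imread("pics/wrist6.png")[:,:,::-1]
crop(dict(image=im),"wrist6c.png",140,110,370,290,3)
g=cv2.cvtColor(np.ascontiguousarray(im),cv2.COLOR_RGB2GRAY)[185:220,295:332]
m=(g<60).astype(np.uint8); n,l,st,ce=cv2.connectedComponentsWithStats(m)
print([(st[i],ce[i]+[295,185]) for i in range(1,n) if st[i][4]>60])
```

```text
[(array([  7,   7,  22,  21, 365], dtype=int32), array([312.5890411 , 202.35342466]))]
```

View pics/wrist6c.png

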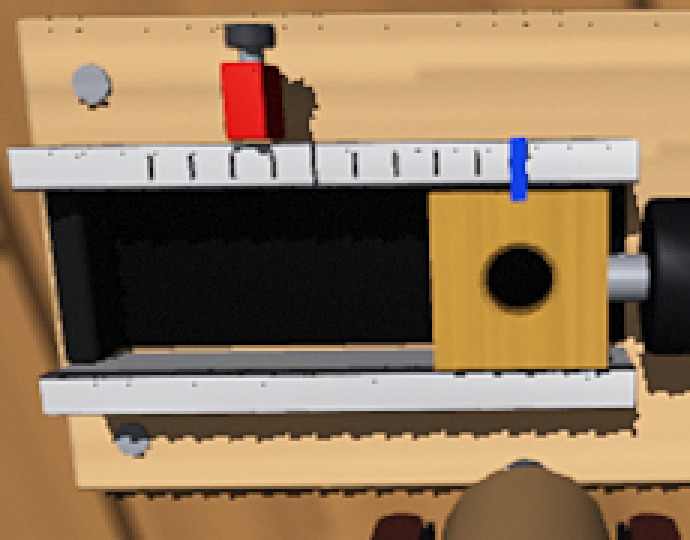

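Run:
```python
from h import *
c=load("wrist6.png")
eye=at(c,312.6,202.4,54); pt=at(c,312.7,156.2,54); mk=at(c,140+246.5/3,110+139.5/3,56)
g=lambda x,y:(x/3+140,y/3+110)
print(eye,pt,mk,pt-eye)
L=[(g(10,148),g(638,141)),(g(12,188),g(638,184)),(g(40,412),g(635,406)),(g(40,379),g(635,373))]
for a,b in L:
    d=at(c,*b,50)-at(c,*a,50); print(np.linalg.norm(d),np.degrees(np.arctan2(d[1],d[0])))
a=at(c,146.5,117,16);b=at(c,558,111,16);a2=at(c,165.5,272.5,16);b2=at(c,534,268,16)
for p,q in((a,b),(a2,b2)): d=q-p;print("board",np.linalg.norm(d),np.degrees(np.arctan2(d[1],d[0])))
yaw=np.radians(-14.2);ux=np.array([np.cos(yaw),np.sin(yaw),0]);uy=np.array([-ux[1],ux[0],0])
print("travel",(pt-mk)@ux,"pt-eye along x",(pt-eye)@ux,(pt-eye)@uy)
s=env.observe();R=s["eef_rot"];print("eye in tool",R.T@(eye-s["ee_pos"]), "mean of earlier eye", R.T@(np.array([581.3,-21.2,54])-s["ee_pos"]))
tip=s["ee_pos"]+R[:,2]*50.8; print("tip px pred",proj(c,tip), "pin axis at tip front", tip)
crop(dict(image=cv2.imread("pics/wrist6.png")[:,:,::-1]),"wrist6d.png",255,240,375,360,5)
```

```text
[580.59505581 -21.7445743   54.        ] [589.1982529   10.62248802  54.        ] [526.30975914  26.89762843  56.        ] [ 8.60319709 32.36706232  0.        ]
153.82219250163826 -14.049608447313707
154.83973170095297 -14.321028448041462
155.66057702178895 -14.14305926259852
154.35022657749982 -14.138510121010809
board 330.6617744827401 -13.851274895689636
board 332.56072475990425 -14.025028547697563
travel 64.95936998015496 pt-eye along x 0.400449962664697 33.48852584612178
eye in tool [ 34.01332707  -1.76157145 102.64282556] mean of earlier eye [ 34.71851613  -1.21732307 102.64591631]
tip px pred (np.float64(314.92943264541657), np.float64(267.5404384495822)) pin axis at tip front [573.41279942 -55.02605204 105.85023188]
```

View pics/wrist6d.png

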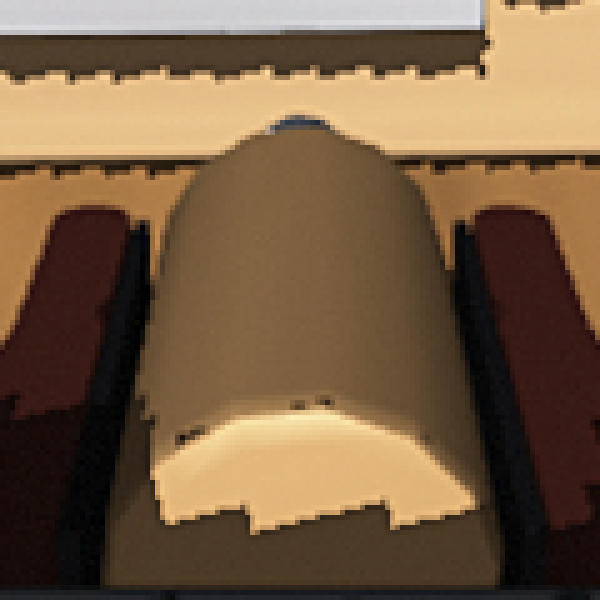

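>>> send_rows:
  targets:
    - {"offset": [0.4,-0.03,0],"delta_rot": [0.07,0,-0.14],"hand": 255}
    - {"offset": [0.28,0,0],"delta_rot": [0,0,0],"hand": 255}
    - {"offset": [0,0,0.3],"delta_rot": [0,0,0],"hand": 255}
    - {"offset": [0,0,0.3],"delta_rot": [0,0,0],"hand": 255}
    - {"offset": [0,0,0],"delta_rot": [0,0,0],"hand": 255}

```text
time: 6.5
ee_pos: [580.8, -16.3, 125.8]
eef_rot: [[0.239, 0.971, 0.002], [0.971, -0.239, 0.0], [0.001, 0.002, -1.0]]
wrist_force: [-0.2, 0.1, -1.0]
opening: 29.5
```

Run:
```python
from h import *
c=cap("side","side7.png");crop(c,"side7c.png",310,160,450,300,4)
go([580.9,-21.5,113]);c=cap("scene","scene7.png");crop(c,"scene7c.png",230,180,370,320,4); print(c["s"]["eef_rot"].round(4));go([580.9,-21.5,113])
```

```text
t 6.55 pos [581.1 -16.4 126.7] yaw(tool y) -13.81 tool z [ 3.4e-03  2.0e-04 -1.0e+00] open 29.5 F [-0.3  0.9 -0.8]
tool-frame mm [-5.   0.9 13.7] units [-0.101  0.019  0.273]
[[ 2.388e-01  9.711e-01  3.400e-03]
 [ 9.711e-01 -2.388e-01  2.000e-04]
 [ 1.000e-03  3.300e-03 -1.000e+00]]
t 6.6 pos [581.5 -16.6 127.6] yaw(tool y) -13.83 tool z [ 4.7e-03  1.0e-04 -1.0e+00] open 29.5 F [-0.8 -0.2 -0.7]
tool-frame mm [-5.   0.5 14.6] units [-0.099  0.011  0.291]
```

View pics/side7c.png

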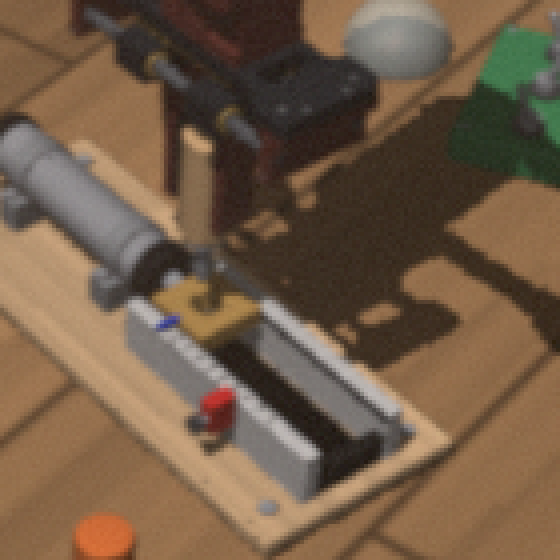

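View pics/scene7c.png

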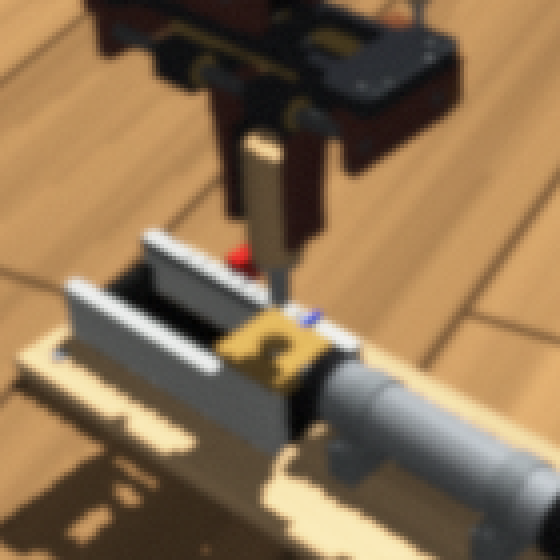

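>>> send_rows:
  targets:
    - {"offset": [-0.1,0.01,0.15],"delta_rot": [0.06,0,0],"hand": 255}
    - {"offset": [0,0,0],"delta_rot": [0,0,0],"hand": 255}
    - {"offset": [0,0,0],"delta_rot": [0,0,0],"hand": 255}

```text
time: 6.98
ee_pos: [581.2, -22.8, 120.5]
eef_rot: [[0.24, 0.971, 0.002], [0.971, -0.24, 0.001], [0.001, 0.002, -1.0]]
wrist_force: [0.5, 0.4, -1.1]
opening: 29.8
```

Run:
```python
from h import *
go([580.9,-21.5,113]);c=cap("scene","scene8.png");crop(c,"scene8c.png",250,210,350,310,6)
d=go([580.9,-21.5,113]);c=cap("side","side8.png");crop(c,"side8c.png",320,190,400,270,7); print(c["s"]["eef_rot"].round(4));go([580.9,-21.5,113])
```

```text
t 6.975 pos [581.2 -22.8 120.5] yaw(tool y) -13.91 tool z [ 2.e-03  8.e-04 -1.e+00] open 29.8 F [ 0.5  0.4 -1.1]
tool-frame mm [ 1.2 -0.6  7.5] units [ 0.025 -0.013  0.151]
t 7.025 pos [581.1 -22.8 120.4] yaw(tool y) -13.9 tool z [ 1.7e-03  8.0e-04 -1.0e+00] open 29.5 F [ 0.2  0.3 -1.6]
tool-frame mm [ 1.2 -0.5  7.4] units [ 0.024 -0.011  0.149]
[[ 2.403e-01  9.707e-01  1.700e-03]
 [ 9.707e-01 -2.403e-01  8.000e-04]
 [ 1.200e-03  1.500e-03 -1.000e+00]]
t 7.075 pos [581.1 -22.7 120.4] yaw(tool y) -13.9 tool z [ 1.8e-03  8.0e-04 -1.0e+00] open 29.5 F [ 0.4  1.2 -0.8]
tool-frame mm [ 1.1 -0.5  7.5] units [ 0.023 -0.011  0.149]
```

View pics/scene8c.png

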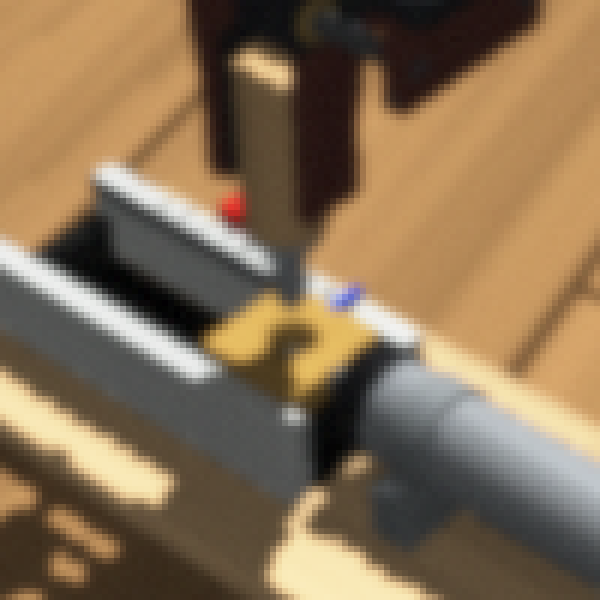

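View pics/side8c.png

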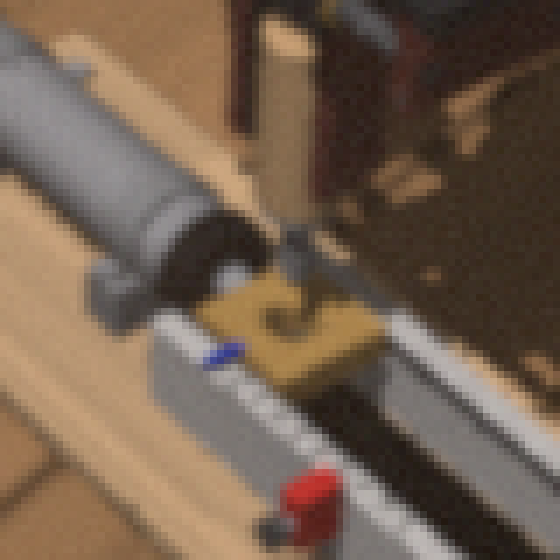

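Run:
```python
from h import *
s=env.observe(); tip=s["ee_pos"]+s["eef_rot"][:,2]*50.8
for n in("scene8.png","side8.png"):
    c=load(n); print(n,"tip",proj(c,tip),"collar",proj(c,tip+[0,0,30]),"eye",proj(c,[580.9,-21.5,54]))
```

```text
scene8.png tip (np.float64(297.24662826031954), np.float64(259.5453180363694)) collar (np.float64(296.6466161033504), np.float64(247.95357806854614)) eye (np.float64(297.69846312039164), np.float64(265.019917279374))
side8.png tip (np.float64(361.571229159613), np.float64(229.5165586514595)) collar (np.float64(362.191077837569), np.float64(219.07114766025043)) eye (np.float64(361.04119499032106), np.float64(235.1810976599884))
```

>>> send_rows:
  targets:
    - {"offset": [0.02,-0.01,0.1],"delta_rot": [0.02,-0.01,0],"hand": 255}
    - {"offset": [0,0,0.1],"delta_rot": [0,0,0],"hand": 255}
    - {"offset": [0,0,0],"delta_rot": [0,0,0],"hand": 255}

```text
time: 7.45
ee_pos: [580.9, -21.4, 109.8]
eef_rot: [[0.24, 0.971, 0.0], [0.971, -0.24, 0.0], [0.001, 0.0, -1.0]]
wrist_force: [0.2, -0.2, -0.9]
opening: 29.5
```

Run:
```python
from h import *
go([580.9,-21.5,75]);c=cap("scene","scene9.png");crop(c,"scene9c.png",250,210,350,310,6)
c=cap("side","side9.png");crop(c,"side9c.png",320,190,400,270,7);go([580.9,-21.5,75]);
```

```text
t 7.45 pos [580.9 -21.4 109.8] yaw(tool y) -13.88 tool z [ 3.e-04  5.e-04 -1.e+00] open 29.5 F [ 0.2 -0.2 -0.9]
tool-frame mm [-0.1  0.  34.8] units [-0.003  0.     0.696]
t 7.55 pos [581.1 -21.4 110.4] yaw(tool y) -13.88 tool z [ 1.e-03  4.e-04 -1.e+00] open 29.0 F [-0.2 -1.1 -1.4]
tool-frame mm [-0.2 -0.2 35.4] units [-0.003 -0.005  0.707]
```

View pics/scene9c.png

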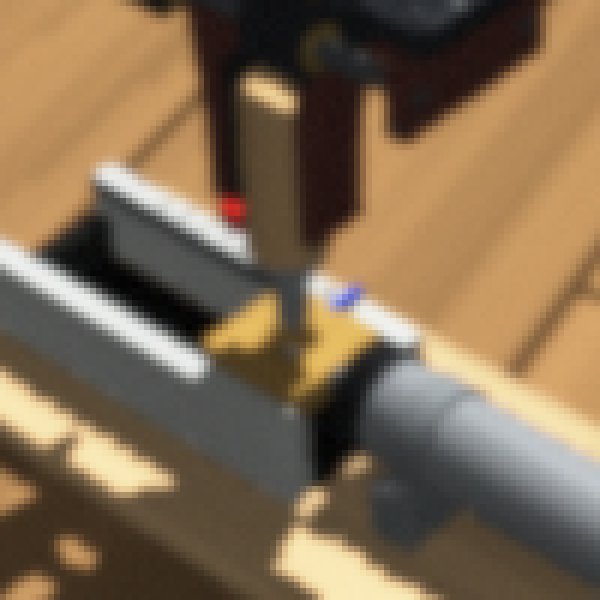

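View pics/side9c.png

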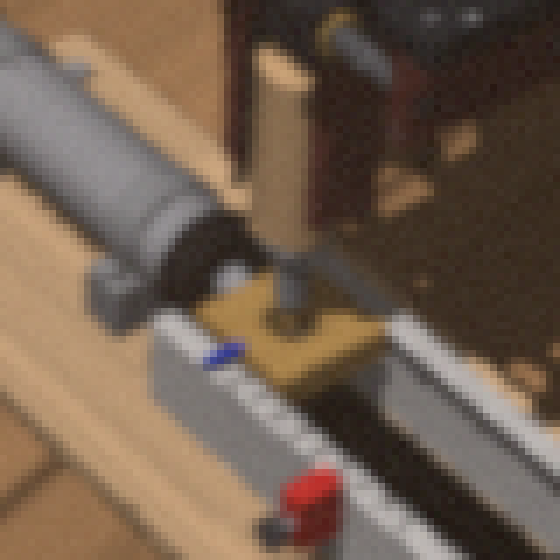

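>>> send_rows:
  targets:
    - {"offset": [0,0,0.12],"delta_rot": [0,0,0],"hand": 255}
    - {"offset": [0,0,0.12],"delta_rot": [0,0,0],"hand": 255}
    - {"offset": [0,0,0.1],"delta_rot": [0,0,0],"hand": 255}

```text
time: 7.92
ee_pos: [581.5, -21.4, 92.9]
eef_rot: [[0.24, 0.971, 0.002], [0.971, -0.24, 0.0], [0.001, 0.002, -1.0]]
wrist_force: [-0.2, -0.2, -0.9]
opening: 29.7
```

Run:
```python
from h import *
go([580.9,-21.5,75]);c=cap("side","side10.png");crop(c,"side10c.png",320,190,400,270,7);go([580.9,-21.5,75]);
```

```text
t 7.925 pos [581.5 -21.4  92.9] yaw(tool y) -13.88 tool z [ 2.1e-03  3.0e-04 -1.0e+00] open 29.7 F [-0.2 -0.2 -0.9]
tool-frame mm [-0.2 -0.6 17.8] units [-0.004 -0.011  0.357]
t 7.975 pos [581.1 -21.4  92. ] yaw(tool y) -13.88 tool z [ 8.e-04  4.e-04 -1.e+00] open 29.8 F [-0.1  0.7 -2.1]
tool-frame mm [-0.2 -0.2 17. ] units [-0.003 -0.003  0.339]
```

View pics/side10c.png

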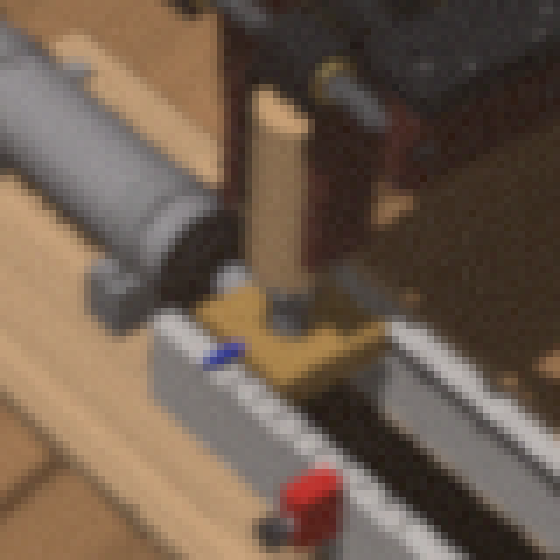

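>>> send_rows:
  targets:
    - {"offset": [0,0,0.12],"delta_rot": [0,0,0],"hand": 255}
    - {"offset": [0,0,0.1],"delta_rot": [0,0,0],"hand": 255}
    - {"offset": [0,0,0.06],"delta_rot": [0,0,0],"hand": 255}
    - {"offset": [0,0,0],"delta_rot": [0,0,0],"hand": 255}

```text
time: 8.48
ee_pos: [580.9, -21.4, 76.5]
eef_rot: [[0.24, 0.971, 0.0], [0.971, -0.24, 0.001], [0.001, -0.0, -1.0]]
wrist_force: [-0.5, 0.6, -1.4]
opening: 29.5
```

Run:
```python
from h import *
go([580.9,-21.5,75]);c=cap("side","side11.png");crop(c,"side11c.png",320,190,400,270,7);go([580.9,-21.5,75]); 
cap("wrist","wrist11.png")
```

```text
t 8.475 pos [580.9 -21.4  76.5] yaw(tool y) -13.89 tool z [ 1.e-04  6.e-04 -1.e+00] open 29.5 F [-0.5  0.6 -1.4]
tool-frame mm [-0.1  0.1  1.5] units [-0.002  0.001  0.029]
t 8.525 pos [581.  -21.4  76.7] yaw(tool y) -13.88 tool z [ 4.e-04  5.e-04 -1.e+00] open 29.4 F [-0.1  0.3 -0.4]
tool-frame mm [-0.1 -0.1  1.7] units [-0.002 -0.001  0.034]
```

View pics/side11c.png

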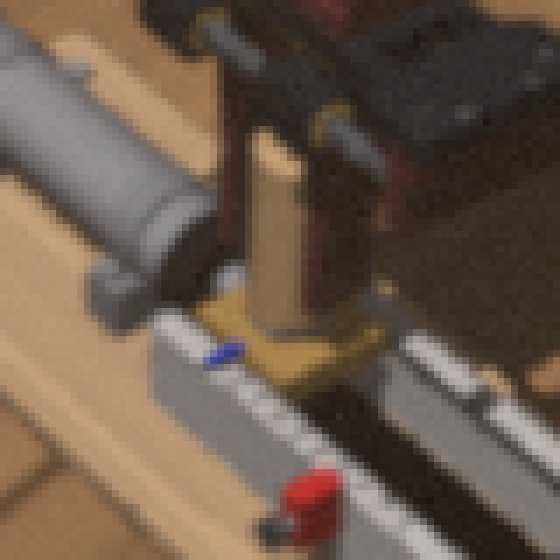

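View pics/wrist11.png

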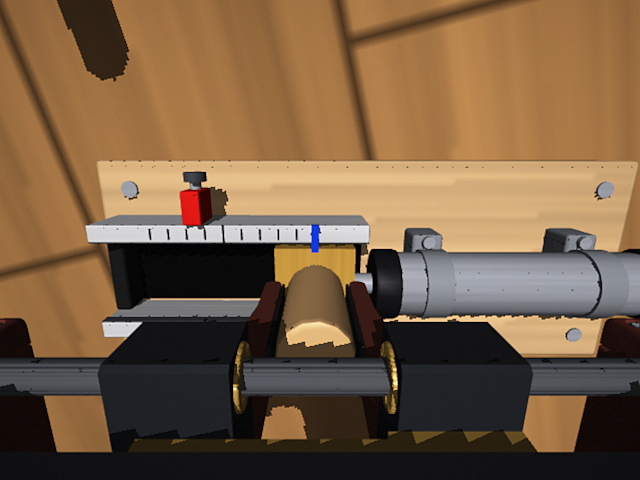

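>>> send_rows:
  targets:
    - {"offset": [0,-0.2,0],"delta_rot": [0,0,0],"hand": 255}
    - {"offset": [0,-0.3,0],"delta_rot": [0,0,0],"hand": 255}
    - {"offset": [0,-0.3,0],"delta_rot": [0,0,0],"hand": 255}
    - {"offset": [0,-0.2,0],"delta_rot": [0,0,0],"hand": 255}
    - {"offset": [0,0,0],"delta_rot": [0,0,0],"hand": 255}

```text
time: 9.2
ee_pos: [535.7, -10.6, 78.3]
eef_rot: [[0.241, 0.97, 0.018], [0.971, -0.241, -0.003], [0.001, 0.018, -1.0]]
wrist_force: [6.4, -1.5, -3.8]
opening: 29.6
```

Run:
```python
from h import *
go([580.9-64*.97,-21.5+64*.244,76]);c=cap("wrist","wrist12.png");go([580.9-64*.97,-21.5+64*.244,76])
print(env.observe()["eef_rot"].round(4))
c=cap("scene","scene12.png");crop(c,"scene12c.png",230,190,370,310,5)
```

```text
t 9.2 pos [535.7 -10.6  78.3] yaw(tool y) -13.94 tool z [ 0.018  -0.0035 -0.9998] open 29.6 F [ 6.4 -1.5 -3.8]
tool-frame mm [  0.5 -17.6   2. ] units [ 0.009 -0.352  0.041]
t 9.25 pos [536.  -10.6  78.4] yaw(tool y) -13.95 tool z [ 0.0184 -0.0036 -0.9998] open 29.7 F [ 6.  -1.6 -5. ]
tool-frame mm [  0.5 -17.9   2.1] units [ 0.009 -0.357  0.042]
[[ 0.241   0.9703  0.0184]
 [ 0.9705 -0.241  -0.0036]
 [ 0.001   0.0187 -0.9998]]
```

View pics/wrist12.png

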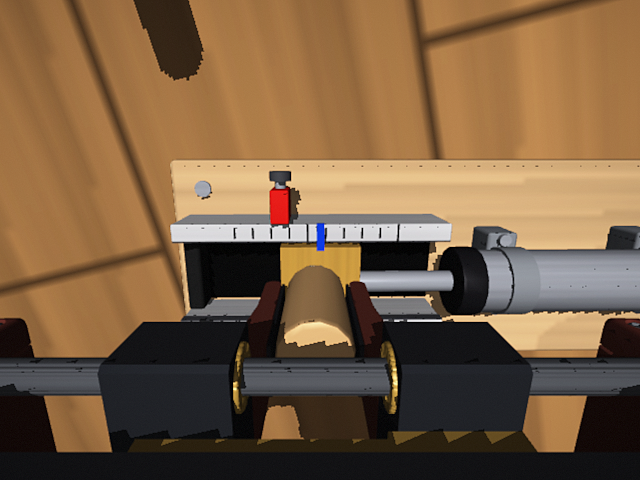

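View pics/scene12c.png

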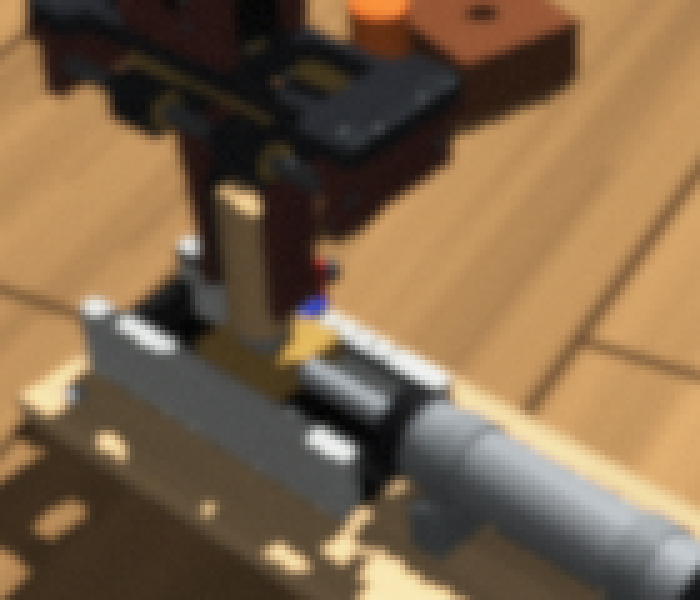

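```bash
cat >> h.py <<'E'
def gap(c,img):
    """x along board of the pointer and of the clip, by colour, via planes z=54/56"""
    hsv=cv2.cvtColor(np.ascontiguousarray(img),cv2.COLOR_RGB2HSV).astype(int)
    yaw=np.radians(-14.1);ux=np.array([np.cos(yaw),np.sin(yaw),0]);uy=np.array([-ux[1],ux[0],0]);o=np.array([580.9,-21.5,0])
    bl=(abs(hsv[...,0]-115)<12)&(hsv[...,1]>150)&(hsv[...,2]>80)
    rd=((hsv[...,0]<6)|(hsv[...,0]>174))&(hsv[...,1]>200)&(hsv[...,2]>190)
    out=[]
    for m,z in((bl,54),(rd,56)):
        n,l,st,ce=cv2.connectedComponentsWithStats(m.astype(np.uint8)); i=1+np.argmax(st[1:,4])
        vs,us=np.where(l==i)
        P=np.array([at(c,u,v,z)-o for u,v in zip(us,vs)]); X=P@ux;Y=P@uy
        print("box",st[i],"X %.1f..%.1f mean %.2f  Y %.1f..%.1f"%(X.min(),X.max(),X.mean(),Y.min(),Y.max())); out.append((X.min()+X.max())/2)
    print("pointer minus mark",out[0]-out[1])
E
python3 - <<'E'
from h import *
for n in ("wrist6","wrist11","wrist12"):
    print(n);gap(load(n+".png"),cv2.imread(f"pics/{n}.png")[:,:,::-1])
im=cv2.imread("pics/wrist12.png")[:,:,::-1];crop(dict(image=im),"wrist12c.png",255,165,345,255,7)
E
```

```text
wrist6
box [310 156   6  21 112] X -1.9..1.9 mean -0.10  Y 19.1..33.3
box [214 131  14  25 319] X -69.6..-60.6 mean -65.11  Y 34.6..51.1
pointer minus mark 65.11065588330726
wrist11
box [311 225   8  27 193] X -2.1..1.7 mean -0.04  Y 19.1..33.5
box [180 192  20  33 567] X -69.7..-60.7 mean -65.20  Y 34.2..51.0
pointer minus mark 65.02119598851729
wrist12
box [316 223   9  28 204] X -45.4..-41.0 mean -43.14  Y 18.7..33.8
box [270 191  18  33 572] X -69.6..-60.6 mean -65.07  Y 34.2..51.0
pointer minus mark 21.880181508941206
```

View pics/wrist12c.png

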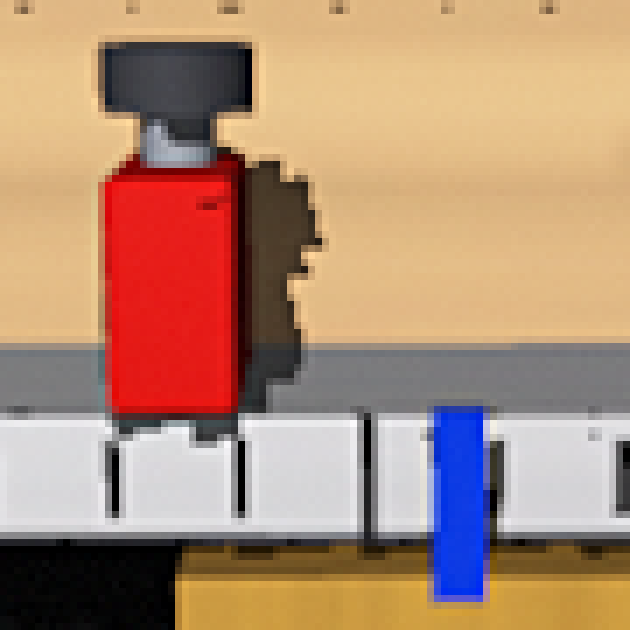

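>>> send_rows:
  targets:
    - {"offset": [0,-0.15,0.02],"delta_rot": [0.15,0,0],"hand": 255}
    - {"offset": [0,-0.15,0.02],"delta_rot": [0.1,0,0],"hand": 255}
    - {"offset": [0,-0.08,0],"delta_rot": [0,0,0],"hand": 255}
    - {"offset": [0,0,0],"delta_rot": [0,0,0],"hand": 255}

```text
time: 9.8
ee_pos: [523.4, -7.7, 79.4]
eef_rot: [[0.242, 0.97, 0.022], [0.97, -0.242, -0.003], [0.002, 0.022, -1.0]]
wrist_force: [5.8, -1.4, -5.4]
opening: 30.0
```

Run:
```python
from h import *
go([517,-5,76]);
for i in range(3):
    c=cap("wrist","wrist13.png");gap(c,c["image"]);go([517,-5,76])
print(env.observe()["eef_rot"].round(4))
```

```text
t 9.8 pos [523.4  -7.7  79.4] yaw(tool y) -14.01 tool z [ 0.0222 -0.0034 -0.9997] open 30.0 F [ 5.8 -1.4 -5.4]
tool-frame mm [ 1.  -7.   3.2] units [ 0.021 -0.139  0.065]
box [317 223   8  27 197] X -57.4..-53.5 mean -55.56  Y 18.8..33.4
box [294 190  18  33 570] X -69.6..-60.6 mean -64.95  Y 34.3..51.3
pointer minus mark 9.665399316811431
t 9.85 pos [523.6  -7.7  79.5] yaw(tool y) -14.01 tool z [ 0.0225 -0.0035 -0.9997] open 29.7 F [ 7.5 -1.8 -5.6]
tool-frame mm [ 1.1 -7.1  3.3] units [ 0.021 -0.142  0.066]
box [317 223   8  27 194] X -57.2..-53.3 mean -55.42  Y 18.7..33.3
box [294 190  18  33 586] X -69.5..-60.4 mean -64.95  Y 34.3..51.2
pointer minus mark 9.727147078515983
t 9.9 pos [523.6  -7.7  79.4] yaw(tool y) -14.01 tool z [ 0.0222 -0.0034 -0.9997] open 29.7 F [ 5.9 -2.  -3.7]
tool-frame mm [ 1.  -7.1  3.3] units [ 0.021 -0.142  0.065]
box [317 223   8  27 194] X -57.2..-53.3 mean -55.44  Y 18.8..33.3
box [294 190  18  33 586] X -69.5..-60.5 mean -64.97  Y 34.3..51.3
pointer minus mark 9.725160067381267
t 9.95 pos [523.6  -7.7  79.4] yaw(tool y) -14.01 tool z [ 0.0223 -0.0034 -0.9997] open 29.5 F [ 7.7 -2.1 -5.3]
tool-frame mm [ 1.  -7.2  3.3] units [ 0.021 -0.143  0.066]
[[ 0.242   0.97    0.0223]
 [ 0.9703 -0.242  -0.0034]
 [ 0.0021  0.0224 -0.9997]]
```

>>> send_rows:
  targets:
    - {"offset": [0,-0.1,0.04],"delta_rot": [0.25,0,0],"hand": 255}
    - {"offset": [0,-0.1,0.04],"delta_rot": [0.2,0,0],"hand": 255}
    - {"offset": [0,-0.06,0.02],"delta_rot": [0.1,0,0],"hand": 255}

```text
time: 10.32
ee_pos: [517.6, -6.3, 79.4]
eef_rot: [[0.243, 0.97, 0.006], [0.97, -0.243, 0.002], [0.003, 0.006, -1.0]]
wrist_force: [7.3, -2.4, -5.6]
opening: 29.8
```

Run:
```python
from h import *
go([517,-5,76]);
for i in range(3):
    c=cap("wrist","wrist14.png");gap(c,c["image"]);go([517,-5,76])
print(env.observe()["eef_rot"].round(4))
c=cap("side","side14.png");crop(c,"side14c.png",310,170,430,290,5)
```

```text
t 10.325 pos [517.6  -6.3  79.4] yaw(tool y) -14.06 tool z [ 0.0063  0.0019 -1.    ] open 29.8 F [ 7.3 -2.4 -5.6]
tool-frame mm [ 1.1 -0.9  3.4] units [ 0.022 -0.018  0.067]
box [316 224   9  26 195] X -64.3..-59.9 mean -62.03  Y 18.8..32.8
box [306 190  18  33 560] X -69.6..-60.6 mean -64.92  Y 34.3..51.2
pointer minus mark 2.9862336736542545
t 10.375 pos [517.5  -6.2  79.3] yaw(tool y) -14.06 tool z [ 0.0061  0.002  -1.    ] open 30.0 F [ 8.3 -2.1 -2.9]
tool-frame mm [ 1.1 -0.8  3.3] units [ 0.022 -0.016  0.066]
box [316 224   9  26 196] X -64.4..-60.0 mean -62.12  Y 18.8..32.8
box [307 190  17  33 560] X -69.3..-60.7 mean -65.02  Y 34.3..51.2
pointer minus mark 2.7673391375479
t 10.425 pos [517.5  -6.2  79.3] yaw(tool y) -14.06 tool z [ 0.006  0.002 -1.   ] open 29.6 F [ 7.8 -2.3 -3. ]
tool-frame mm [ 1.1 -0.8  3.3] units [ 0.022 -0.015  0.065]
box [316 224   9  26 196] X -64.4..-60.1 mean -62.14  Y 18.8..32.8
box [307 190  17  33 559] X -69.3..-60.7 mean -65.04  Y 34.3..51.2
pointer minus mark 2.7663488507750884
t 10.475 pos [517.5  -6.2  79.3] yaw(tool y) -14.05 tool z [ 0.006  0.002 -1.   ] open 29.5 F [ 7.2 -1.7 -3.4]
tool-frame mm [ 1.1 -0.8  3.3] units [ 0.021 -0.016  0.065]
[[ 0.2428  0.97    0.006 ]
 [ 0.9701 -0.2428  0.002 ]
 [ 0.0034  0.0053 -1.    ]]
```

View pics/side14c.png

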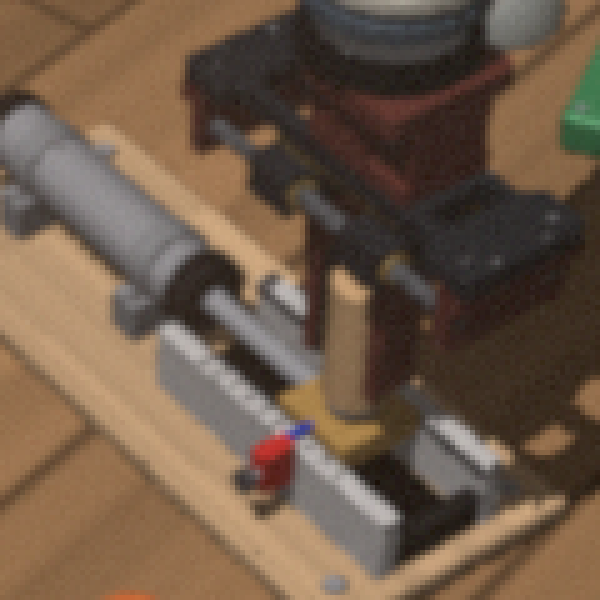

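>>> send_rows:
  targets:
    - {"offset": [0,-0.09,0.05],"delta_rot": [0.06,0,0],"hand": 255}

```text
time: 10.65
ee_pos: [515.8, -5.8, 79.1]
eef_rot: [[0.243, 0.97, 0.011], [0.97, -0.243, 0.001], [0.004, 0.01, -1.0]]
wrist_force: [8.5, -3.2, 3.7]
opening: 29.9
```

Run:
```python
from h import *
go([517,-5,76]);
for i in range(4):
    c=cap("wrist","wrist15.png");
gap(c,c["image"]);go([517,-5,76])
print(env.observe()["eef_rot"].round(4))
```

```text
t 10.65 pos [515.8  -5.8  79.1] yaw(tool y) -14.07 tool z [ 0.0105  0.0014 -0.9999] open 29.9 F [ 8.5 -3.2  3.7]
tool-frame mm [1.1 0.9 3.1] units [0.021 0.018 0.062]
box [316 224   9  26 197] X -66.2..-61.8 mean -63.95  Y 18.9..32.9
box [310 190  18  33 587] X -69.4..-60.4 mean -64.96  Y 34.3..51.3
pointer minus mark 0.8999843952588265
t 10.85 pos [515.7  -5.8  79.2] yaw(tool y) -14.07 tool z [ 0.0104  0.0014 -0.9999] open 29.6 F [ 7.2 -3.   0.5]
tool-frame mm [1.1 1.1 3.2] units [0.021 0.022 0.064]
[[ 0.2431  0.9699  0.0104]
 [ 0.97   -0.2431  0.0014]
 [ 0.0039  0.0097 -0.9999]]
```

>>> send_rows:
  targets:
    - {"offset": [0,-0.07,0.03],"delta_rot": [0.06,0,0],"hand": 255}

```text
time: 10.98
ee_pos: [514.6, -5.5, 79.4]
eef_rot: [[0.243, 0.97, 0.014], [0.97, -0.243, 0.001], [0.004, 0.013, -1.0]]
wrist_force: [8.0, -2.0, -4.4]
opening: 29.3
```

Run:
```python
from h import *
for i in range(4):
    c=cap("wrist","wrist16.png");
gap(c,c["image"]);go([517,-5,76])
crop(c,"wrist16c.png",260,165,380,285,5)
for n in("side","scene"):
    c=cap(n,n+"16.png")
crop(c,"scene16c.png",240,190,360,310,5)
```

```text
box [316 224   9  26 195] X -67.4..-63.0 mean -65.18  Y 18.8..32.8
box [312 190  18  33 559] X -69.6..-60.5 mean -64.87  Y 34.3..51.3
pointer minus mark -0.182397616490519
t 11.175 pos [514.4  -5.5  79.3] yaw(tool y) -14.09 tool z [ 0.0134  0.0011 -0.9999] open 29.8 F [ 8.1 -2.9 -0.9]
tool-frame mm [1.1 2.3 3.3] units [0.022 0.047 0.067]
```

View pics/wrist16c.png

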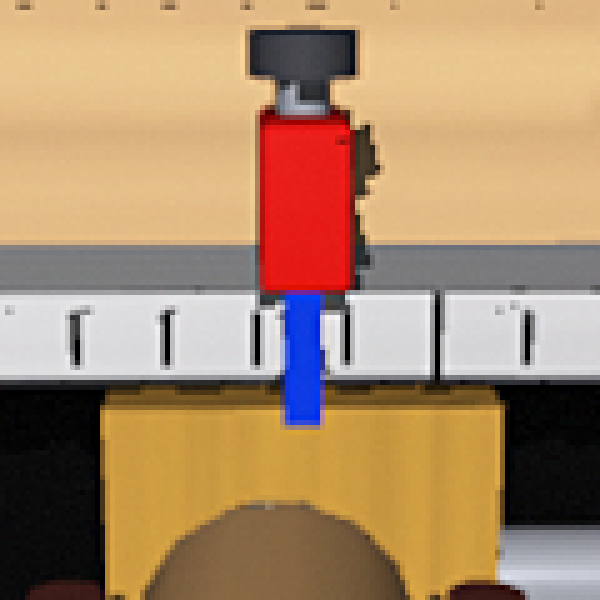

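View pics/scene16c.png

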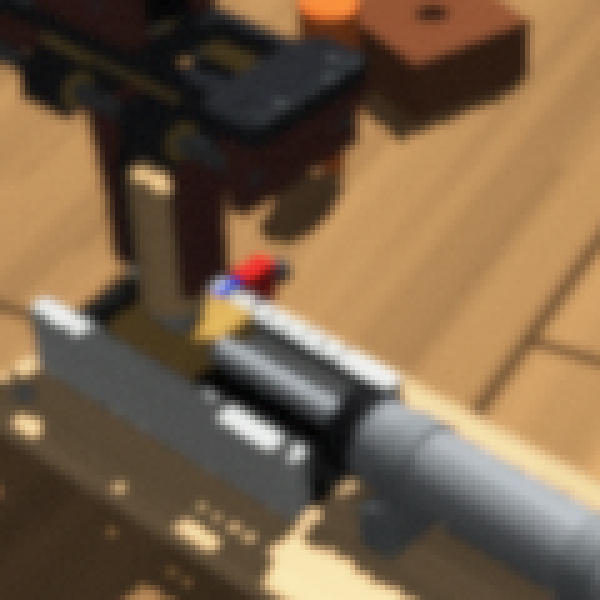

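View pics/side16.png

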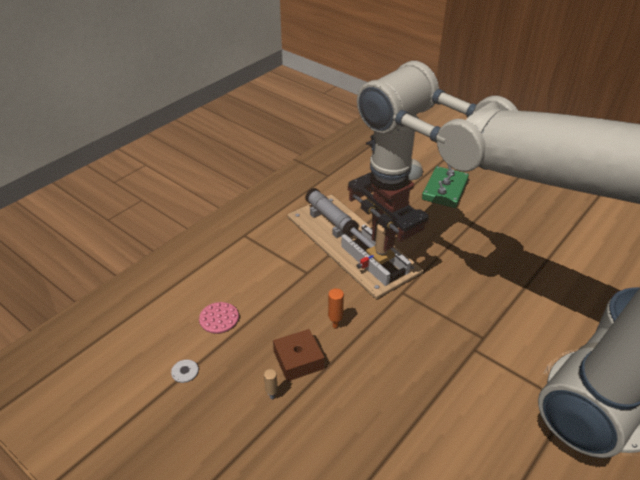

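The crop shows the blue pointer (px ~321) centred under the red clip (px ~321). The other items haven't moved. One last steadiness check, then I hand in.

Run:
```python
from h import *
c=cap("wrist","wrist17.png");gap(c,c["image"]);go([514.4,-5.5,79.3])
print(env.job_done())
```

```text
box [316 224   9  26 194] X -67.4..-63.0 mean -65.14  Y 18.8..32.8
box [312 190  18  33 558] X -69.5..-60.5 mean -64.84  Y 34.3..51.2
pointer minus mark -0.18409019490840706
t 11.325 pos [514.4  -5.5  79.3] yaw(tool y) -14.09 tool z [ 0.0134  0.0011 -0.9999] open 29.3 F [ 7.  -1.7 -2. ]
tool-frame mm [-0. -0. -0.] units [-0. -0. -0.]
the job is handed in; nothing more can be done
None
```

I handed the job in at about 11.3 s of the 51 s allowed, with the gripper still holding the handle and the pointer level with the marker.

I lifted the large beech handle out of its rest block and lowered its pin through the brass eye with the slide at home. I then drew the slide out about 65 mm by the handle alone, until the pointer met the marker.

**Last checks:**
- **Pointer:** the wrist camera put it 0.2–0.3 mm past the marker's middle line. That figure was unchanged over about 0.15 s before hand-in.
- **Grip and load:** the opening held at about 29.5 mm, and the wrist force was about 7–8 N, which matches the spring.
- **Other items:** the disc, coin and switch board looked unmoved in the side view. The dome was partly hidden behind the arm there, and nothing went near it.

**Disagreement:** during the pull the tool rose about 3 mm and tilted about 0.8°. The collar may therefore not sit flush on the plate. By my numbers the pin tip is still at least 13 mm below the plate's underside.

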